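# Hold a detector module over its test nest

### The job

Pluck the oblong detector module out of the black pocket tray, carry it over the top of the upright splash guard, and hold it level about a centimetre above the oblong nest of the test station, centred over the nest and with its long side along the nest's long side, ready for the alignment check. Finish while still holding it there in the gripper: do not lower it into the nest or let go. Bump neither the guard nor the station, and leave the other parts and containers where they are.

Things in the scene. Friction and masses are not known exactly. Their poses are not given: they have to be found in the camera images.
- module_mid (a point): Centre (half-way up) of the detector module: an oblong block, white ceramic with a steel cap and a small dark round window on top, 16 mm (its x) by 26 mm (its y) by 14 mm tall (z), 15 to 31 g. It stands upright in one of three pockets (which one varies) in the tray row nearer the robot, its underside 10 mm above the table, so its top stands 10 mm proud of the tray. Its z axis points up. It is gripped across its 16 mm width (its x), from above.
- tray: Fixed black pocket tray, 130 mm (x) by 150 mm (y), 14 mm tall; origin at the centre of its underside on the table. Six pockets, each 18 by 28 mm and 4 mm deep, long side along the tray's y: two rows at x = -32 and +32 mm, each with pockets at y = -46, 0 and +46 mm. The row at x = -32 mm holds the module and two other parts; the other row is empty. The module's axes are parallel to the tray's.
- square_part: Bystander in the same tray row: a square white ceramic part with a steel cap, 16 by 16 by 12 mm tall; origin at the centre of its underside.
- round_part: Bystander in the same tray row: a round white ceramic part with a steel cap, 16 mm across, 14 mm tall; origin at the centre of its underside.
- nest (a point): The oblong nest of the test station: this point is the centre of the nest's mouth, level with the station's aluminium top face, 45 mm above the table. The nest is a rectangular recess 20 mm (its x) by 30 mm (its y), 6 mm deep, with a dark floor; z points up.
- station: Fixed test station: grey base 110 mm (x) by 150 mm (y) by 30 mm tall with an aluminium plate 90 by 130 mm on it, top face 45 mm above the table; origin at the centre of its underside. Its top has two recesses: the oblong nest centred at y = -34 mm and a round one 22 mm across, not used, at y = +34 mm. Axes parallel to the nest's.
- guard: Fixed upright splash guard between tray and station: a dark steel panel 340 mm long (its x), 12 mm thick (its y), with a steel rail on top, 110 mm tall in all, on two feet 60 mm deep (y); origin on the table under its middle.
- wash_bottle: Bystander: white wash bottle, 60 mm across, 200 mm tall with its bent spout; origin at the centre of its underside.
- wafer_box: Bystander: white plastic wafer box, 136 by 136 by 86 mm tall; origin at the centre of its underside.
- beaker: Bystander: glass beaker, 66 mm across, 85 mm tall; origin at the centre of its underside.
- jar: Bystander: small amber jar with black cap, 44 mm across, 50 mm tall; origin at the centre of its underside.
- dish: Bystander: shallow glass dish, 90 mm across, 16 mm tall; origin at the centre of its underside.
- module: The same detector module, origin at the centre of its underside.

How it is judged:
On the way, in this order (a step that is already met when the one before it is completed fails the run):
1. the module is lifted out of the tray in the gripper (height (world z) of module_mid above 0.05 m and contact force between module and the fingers above 0.5 N), for 0.1 s.
2. the module passes above the splash guard (z of module_mid in the frame of guard above 0.117 m and x of module_mid in the frame of guard between -0.17 and 0.17 m and y of module_mid in the frame of guard between -0.04 and 0.04 m).
At the end, for the whole second after the job is handed in: The module is still gripped and at rest, its centre within 5 mm sideways of the nest's centre, its underside 3 to 18 mm above the nest's mouth, level and lined up with the nest's long side within 8 degrees (either way round), and nothing touches the station (horizontal distance between module_mid and nest below 0.005 m and z of module_mid in the frame of nest between 0.01 and 0.025 m and angle between the y axis of module_mid and the y axis of nest, either way round below 0.14 rad and angle between module_mid's own z axis and vertical below 0.14 rad and contact force between module and the fingers above 0.5 N and contact force between station and anything else below 0.1 N and linear speed of module below 0.02 m/s); the arm keeps its last pose, push and grip.
It fails at once if the station is touched (contact force between station and anything else above 0.5 N).
It fails at once if the splash guard is bumped (contact force between guard and anything else above 1 N).
It fails at once if another part or a container is disturbed (moved over 15 mm) (distance of any of square_part, round_part, wash_bottle, wafer_box, beaker, jar, dish from where it was at the start of the episode above 0.015 m).
It also fails if it takes over 48 s, if anything falls off the work surface, if the arm or the gripper's body presses on something with over 40 N, if the wrist force passes 120 N, or if a joint passes its speed limit or range.

### The arm

A 6-joint arm with a two-finger parallel gripper is mounted at the origin on the work surface. World frame = base frame: x ahead of the robot, y to its left, z up, the work surface at z = 0. Lengths are in m, angles in rad, forces in N, time in s.
With the tool pointing down it reaches from about 0.425 to 0.95 m from the base axis. Payload 3.5 kg.
Tool frame: the origin (TCP) lies midway between the tips of the shut fingers; the grasp point (between the pads) lies ctrl.hold_point_z behind it (ctrl.hold_point_z is the distance from the TCP to the grasp point, in m); z points along the fingers, x is the direction in which the jaws open and shut, and the axes are right-handed (so a half turn about z gives the same grasp; the last joint's range is limited). The gripper opens to 85 mm and grips with 20 to 120 N. Pads are 22 mm wide; open, the fingers measure 114 mm over their backs; the gripper's body (76 mm by 85 mm) begins 54 mm behind the grasp point. The pads swing forward as they close: fully open they stand 13 mm farther back than shut.
Start: joints at [-1.47, 0.286, 1.577, -0, 1.279, -0.15], TCP at [0.168, -0.654, 0.231] pointing down, gripper open.
Joint ranges: [-2.77, 2.77], [-0.9, 2.22], [0.21, 2.48], [-1.53, 4.67], [0.24, 2.81], [-2.84, 2.84]. Speed limits (rad/s): [2.79, 2.79, 3.14, 3.14, 3.14, 3.14].

### API

Orientations are given as a unit quaternion [x, y, z, w].
In Python, from plant import ctrl gives the robot as it stands.
- The arm moves only by the tool step_arm, never from a script. Its arguments are lists of equal length, an entry for each row: "gripper": the gripper's target within -1 to 1 (shut at 1, half-way at 0, fully open at -1); "linear": the shift along the tool's x, y, z in m, a list of three; "delta_rot": the turn, a rotation vector about the tool's x, y, z in degrees, a list of three. A call has 1 to 20 rows; each row is the pose to reach, as a shift and turn from the pose commanded when the call began, along the tool's axes at that moment; what a row does not reach only later rows make up. A row lasts 1/8 s, in which the tool goes at most 62.5 mm and 10.7 degrees, less where a joint would pass 70% of its speed; a pose out of reach is approached as far as the arm can. A call with a gripper value outside its range is refused whole. The fingers move at their own pace and stop on an object; "grip_force" is the grip in N (left out, the last holds). Time passes only in rows, so rows that repeat a pose let the fingers close. It gives the time, the measured TCP pose, the force and the opening at its end, in the units of the state.
- ctrl.get_state(): the state, without advancing time (a new reading comes with each control period).
- ctrl.read_camera(name): name is "scene" or "top" or "wrist"; returns a dict with "frame" (420x560x3 uint8, red, green, blue), "fx", "fy", "cx", "cy" (pixels), "view" (4x4, takes a point from world to camera coordinates). Camera axes: x right, y down, z forward; pixel columns grow to the right and rows downward; lengths in m; the calibration is good to about 2 mm. A picture is of the moment at which its call begins. There is no depth.
- ctrl.sign_off(): hands the job in, once; it reports no verdict.
The state is a dict: "time": time; "qpos": joint angles; "dq": joint speeds; "joint_efforts": joint torques, N m; "eef_pos": TCP position; "tcp_rot": TCP orientation; "contact_force": force on the tool from outside, world axes, zero at the start; "wrist_torque": the same for the moment, N m; "opening": opening from 0.0 (shut) to 1.0 (fully open).
Only numpy, scipy, OpenCV 4.12 (cv2) and the standard library are available. Lean on these libraries where they do the work, as an engineer would, in place of code of your own. Each camera call takes 0.05 s, during which the arm holds its last target. There are 200 camera calls.

## Working session

There is one attempt and no reset: what is moved stays moved. The work goes in short steps, Python scripts to look and compute and a tool call to move; the robot and the scene stay as the last step left them, time stands still between calls to the robot, and variables do not carry over. Pictures are saved under pics/ and viewed, on a budget of 10 in all, crops included, one or two more only if the job needs it, and the job is handed in when it is done.

Besides the shell and the picture viewer there is one more tool, called after "Call:" as name(argument=value, ...) on one line, values as JSON. step_arm: Moves the arm, as the interface text tells. Its arguments: {"type":"object","properties":{"gripper":{"type":"array"},"linear":{"type":"array"},"delta_rot":{"type":"array"},"grip_force":{"type":"number"}},"required":["gripper","linear","delta_rot"]}

```bash
mkdir -p pics; cat > h.py <<'E'
from plant import ctrl
import numpy as np, cv2, pickle
def snap(n,tag):
    c=ctrl.read_camera(n); pickle.dump(c,open(f'pics/{tag}.pkl','wb'))
    cv2.imwrite(f'pics/{tag}.png',c['frame'][:,:,::-1]); return c
def load(tag): return pickle.load(open(f'pics/{tag}.pkl','rb'))
def ray(c,u,v,z):
    R=c['view'][:3,:3];t=c['view'][:3,3]; o=-R.T@t
    d=R.T@np.array([(u-c['cx'])/c['fx'],(v-c['cy'])/c['fy'],1])
    return o+d*(z-o[2])/d[2]
def proj(c,p):
    q=c['view'][:3,:3]@np.array(p)+c['view'][:3,3]
    return np.array([c['fx']*q[0]/q[2]+c['cx'],c['fy']*q[1]/q[2]+c['cy']])
E
python3 - <<'E'
from h import *
snap('top','top0');snap('scene','scene0')
print(ctrl.hold_point_z,ctrl.get_state())
E
```

```text
0.0187 {'time': 0.1, 'qpos': array([-1.46995740e+00,  2.87079988e-01,  1.57802516e+00,  1.91693650e-05,
        1.27861822e+00, -1.50039620e-01]), 'dq': array([-1.60380873e-03, -5.55968898e-04, -3.06700100e-03,  3.88349480e-05,
        9.95038701e-04, -2.41138070e-04]), 'joint_efforts': array([ 8.99036550e-04, -4.07296908e+01, -2.93699849e+01, -1.30126837e-04,
        3.46979534e-03,  3.61017499e-06]), 'eef_pos': array([ 0.16751891, -0.65326884,  0.23008651]), 'tcp_rot': array([ 7.90015290e-01, -6.13086215e-01, -7.27916894e-04, -7.77949276e-04]), 'contact_force': array([ 0.536061  , -0.17133055,  0.12242855]), 'wrist_torque': array([-0.01509455,  0.01488616,  0.03005641]), 'opening': 0.9978846915512788}
```

View pics/top0.png

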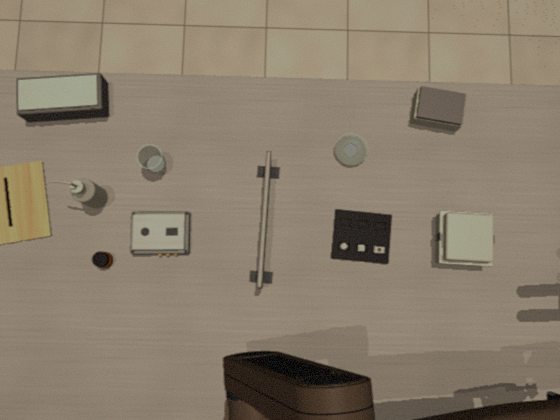

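View pics/scene0.png

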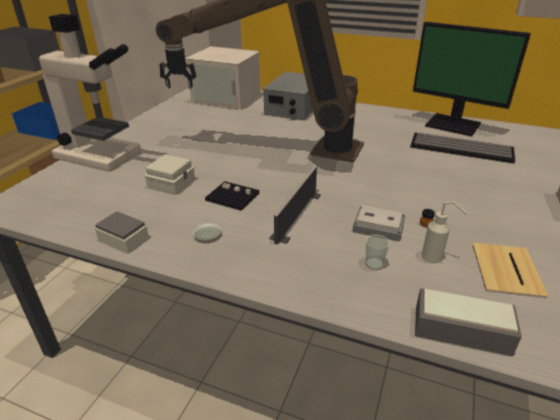

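The top view shows the tray at about (362,236), with parts at (344,246), (361,248) and (379,250). The guard runs (268,152) to (260,288). The station is at (160,233), with its oblong recess at (171,231). I'll enlarge the tray and station.

```bash
python3 - <<'E'
from h import *
c=load('top0');f=c['frame'][:,:,::-1]
a=cv2.resize(f[200:275,320:405],None,fx=6,fy=6,interpolation=cv2.INTER_CUBIC)[:, :400*2]
b=cv2.resize(f[200:275,125:195],None,fx=6,fy=6,interpolation=cv2.INTER_CUBIC)
im=np.clip(np.hstack([a,b])*1.0,0,255).astype(np.uint8)
im=cv2.resize(im,None,fx=5/6,fy=5/6) # scale 5
print(im.shape);cv2.imwrite('pics/c1.png',im)
for u,v,z in [(379,250,.024),(361,248,.022),(344,246,.024),(362,236,.014),(171,231,.045),(145,232,.045),(268,152,.11),(260,288,.11)]: print(u,v,ray(c,u,v,z).round(4))
E
```

```text
(375, 775, 3)
379 250 [ 0.4746 -0.291   0.024 ]
361 248 [ 0.4788 -0.2445  0.022 ]
344 246 [ 0.4828 -0.2     0.024 ]
362 236 [ 0.5111 -0.2484  0.014 ]
171 231 [0.5086 0.2447 0.045 ]
145 232 [0.5044 0.3105 0.045 ]
268 152 [0.7052 0.0021 0.11  ]
260 288 [0.3692 0.0123 0.11  ]
```

View pics/c1.png

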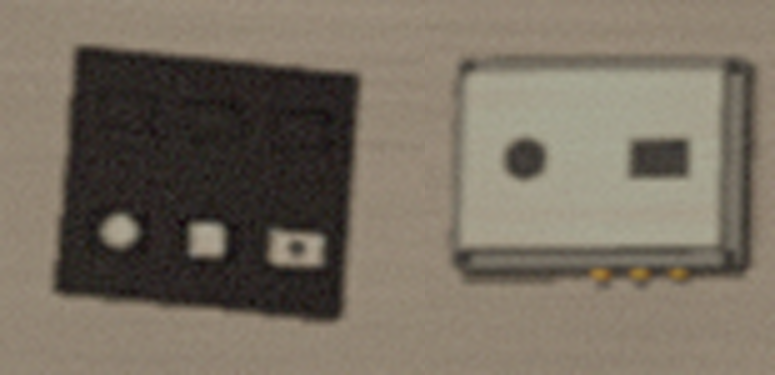

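The module is the right-hand part, with the dark window, at (379,249). The nest is at (171.6,231). The tray is turned about 5.5° and the station about 0°.

```bash
cat >> h.py <<'E'
from scipy.spatial.transform import Rotation as Ro
def go(p,yaw):
    s=ctrl.get_state();R=Ro.from_quat(s['tcp_rot'])
    ty=np.radians(yaw);T=Ro.from_matrix(np.array([[np.cos(ty),np.sin(ty),0],[np.sin(ty),-np.cos(ty),0],[0,0,-1]]))
    print('pos',s['eef_pos'].round(4),'t',s['time'],'open',round(s['opening'],3),'F',s['contact_force'].round(2))
    print('lin',R.inv().apply(np.array(p)-s['eef_pos']).round(4),'rot',np.degrees((R.inv()*T).as_rotvec()).round(2))
E
python3 - <<'E'
from h import *
c=load('top0')
m=ray(c,379,249.2,.024);n=ray(c,171.6,231.1,.045);r=ray(c,320+118/5-.4,200+231/5-.4,.024)
print(m,n,r,np.degrees(np.arctan2(*(r-m)[:2])))
A=ray(c,125+37/5,200+68/5,.045);B=ray(c,125+297/5,200+65/5,.045);print(A,B)
go([m[0],m[1],.16],-5.5)
E
```

```text
[ 0.47666746 -0.29103083  0.024     ] [0.50839286 0.24315976 0.045     ] [ 0.48326835 -0.19795374  0.024     ] 4.0565381588810965
[0.5509183  0.34537122 0.045     ] [0.55580338 0.21294055 0.045     ]
pos [ 0.1675 -0.6533  0.2301] t 0.1 open 0.998 F [ 0.54 -0.17  0.12]
lin [-0.274  -0.3894  0.0708] rot [ -0.09   0.09 -70.13]
```

Call:
step_arm(gripper=[-1, -1, -1, -1, -1, -1, -1, -1, -1, -1, -1, -1], linear=[[-0.274, -0.389, 0.03], [-0.274, -0.389, 0.03], [-0.274, -0.389, 0.03], [-0.274, -0.389, 0.03], [-0.274, -0.389, 0.03], [-0.274, -0.389, 0.03], [-0.274, -0.389, 0.03], [-0.274, -0.389, 0.03], [-0.274, -0.389, 0.07], [-0.274, -0.389, 0.07], [-0.274, -0.389, 0.07], [-0.274, -0.389, 0.07]], delta_rot=[[0, 0, -70], [0, 0, -70], [0, 0, -70], [0, 0, -70], [0, 0, -70], [0, 0, -70], [0, 0, -70], [0, 0, -70], [0, 0, -70], [0, 0, -70], [0, 0, -70], [0, 0, -70]])

```text
time: 1.6
eef_pos: [0.4768, -0.2931, 0.1631]
tcp_rot: [0.999, -0.05, 0.001, 0.001]
contact_force: [0.3, -0.0, -0.5]
opening: 0.998
```

```bash
python3 - <<'E'
from h import *
c=snap('wrist','w1');s=ctrl.get_state();print(s['eef_pos'],s['tcp_rot'],s['time'])
print(proj(c,[.4767,-.291,.024]))
E
```

```text
[ 0.47677428 -0.29304617  0.16302454] [ 9.98765507e-01 -4.96536585e-02  1.08838744e-03  8.89820484e-04] 1.65
[278.0858976 196.5529134]
```

View pics/w1.png

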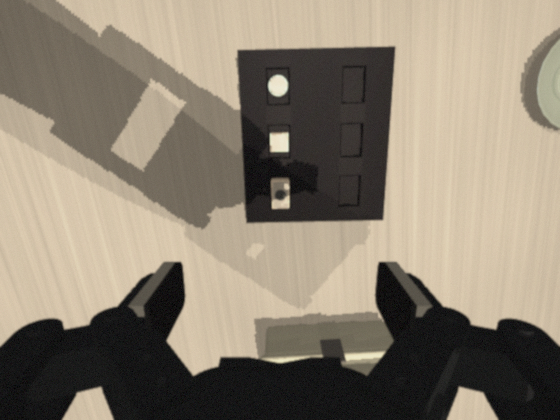

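The wrist view shows the module at about (281,192), against a predicted (278,197). The tray is nearly square to the image. I'll zoom in.

```bash
python3 - <<'E'
from h import *
c=load('w1');f=c['frame'][:,:,::-1]
a=cv2.resize(f[35:235,225:405],None,fx=4,fy=3,interpolation=cv2.INTER_CUBIC)
a=cv2.resize(f[150:225,235:335],None,fx=8,fy=8,interpolation=cv2.INTER_CUBIC)
cv2.imwrite('pics/c2.png',np.clip(a*1.6,0,255).astype(np.uint8))
P=[ray(c,u,v,.014) for u,v in [(238,50),(395,47),(383,220),(247,223)]]
for p in P: print(p.round(4))
print(np.mean(P,0))
for a,b in [(0,1),(3,2)]: print(np.degrees(np.arctan2(*(P[b]-P[a])[1::-1])))
for a,b in [(0,3),(1,2)]: print(np.degrees(np.arctan2(*(P[b]-P[a])[1::-1])))
E
```

```text
[ 0.456  -0.1671  0.014 ]
[ 0.5843 -0.1774  0.014 ]
[ 0.573 -0.326  0.014]
[ 0.4445 -0.3162  0.014 ]
[ 0.51447583 -0.24669017  0.014     ]
-4.596181405943169
-4.355429723238574
-94.40415153316539
-94.34002775777557
```

View pics/c2.png

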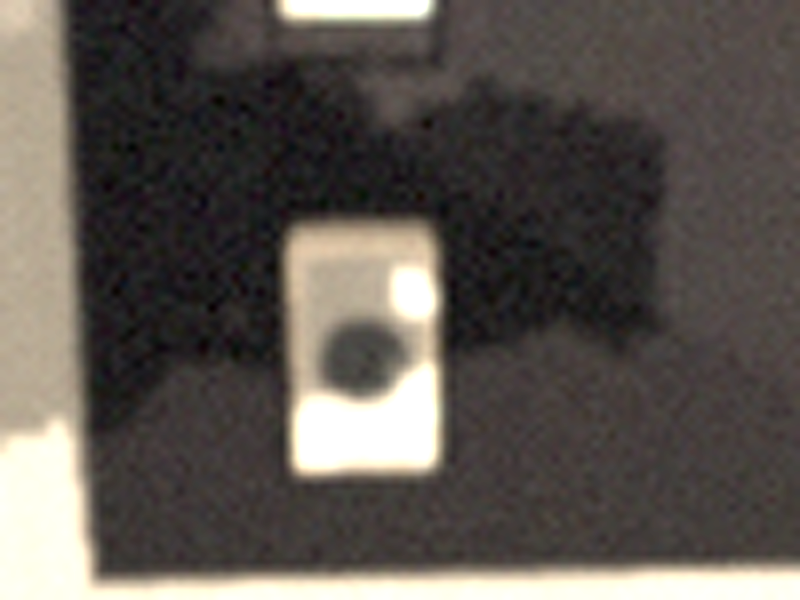

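The window is at about (280.2,194.5) in the full image, and the tray yaw is −4.4°.

```bash
python3 - <<'E'
from h import *
c=load('w1')
print(ray(c,235+362/8-.4,150+357/8-.4,.024),ray(c,235+363/8-.4,150+345/8-.4,.024))
go([.4785,-.291,.017],-4.4)
E
```

```text
[ 0.47847994 -0.2890273   0.024     ] [ 0.47872537 -0.28767133  0.024     ]
pos [ 0.4768 -0.293   0.163 ] t 1.65 open 1.002 F [0.51 0.34 0.27]
lin [ 0.0012 -0.0025  0.146 ] rot [ 0.1  -0.13 -1.29]
```

Call:
step_arm(gripper=[-1, -1, -1, -1, -1, 0.3, 0.3, 0.3, 0.3, 0.3], linear=[[0.001, -0.004, 0.03], [0.001, -0.004, 0.06], [0.001, -0.004, 0.09], [0.001, -0.004, 0.12], [0.001, -0.004, 0.126], [0.001, -0.004, 0.126], [0.001, -0.004, 0.126], [0.001, -0.004, 0.126], [0.001, -0.004, 0.126], [0.001, -0.004, 0.126]], delta_rot=[[0, 0, -1.3], [0, 0, -1.3], [0, 0, -1.3], [0, 0, -1.3], [0, 0, -1.3], [0, 0, -1.3], [0, 0, -1.3], [0, 0, -1.3], [0, 0, -1.3], [0, 0, -1.3]])

```text
time: 2.9
eef_pos: [0.4779, -0.2881, 0.0356]
tcp_rot: [0.999, -0.038, 0.0, 0.0]
contact_force: [-0.1, 0.3, 0.3]
opening: 0.351
```

```bash
python3 - <<'E'
from h import *
c=snap('wrist','w2')
cv2.imwrite('pics/c3.png',cv2.resize(c['frame'][150:420,100:460,::-1],None,fx=2.2,fy=2.2,interpolation=cv2.INTER_CUBIC))
go([.4785,-.2895,.017],-4.4); s=ctrl.get_state();T=Ro.from_quat(s['tcp_rot']); print(T.as_matrix().round(4))
E
```

```text
pos [ 0.4778 -0.288   0.0355] t 2.95 open 0.354 F [ 0.28 -0.3  -0.27]
lin [0.0008 0.0014 0.0185] rot [ 0.01 -0.01  0.07]
[[ 9.972e-01 -7.540e-02  2.000e-04]
 [-7.540e-02 -9.972e-01 -2.000e-04]
 [ 2.000e-04  2.000e-04 -1.000e+00]]
```

View pics/c3.png

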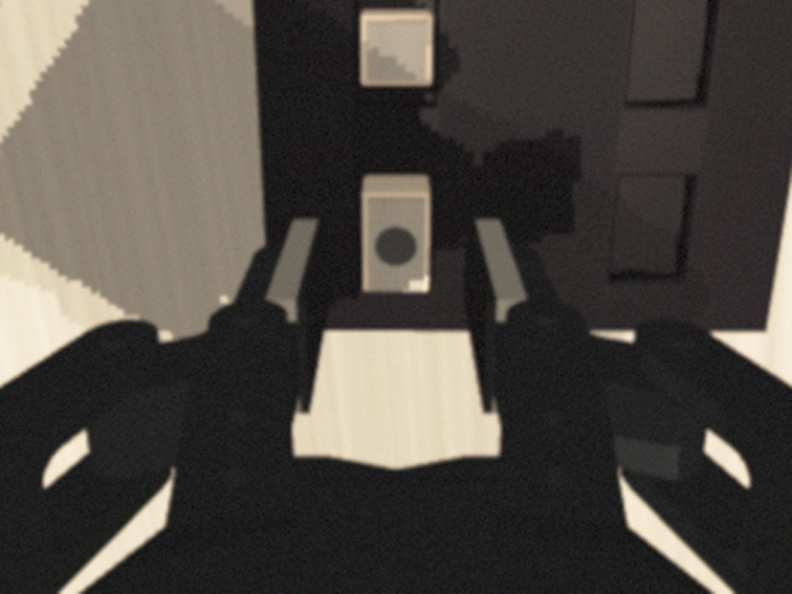

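The module sits centred between the pads: both are at column 396 of the crop. I'll go down and close.

Call:
step_arm(gripper=[0.3, 0.3, 0.3, 0.3, 1, 1, 1, 1, 1, 1, 1, 1], linear=[[0, 0.001, 0.009], [0, 0.001, 0.018], [0, 0.001, 0.018], [0, 0.001, 0.018], [0, 0.001, 0.018], [0, 0.001, 0.018], [0, 0.001, 0.018], [0, 0.001, 0.018], [0, 0.001, 0.018], [0, 0.001, 0.018], [0, 0.001, 0.018], [0, 0.001, 0.018]], delta_rot=[[0, 0, 0], [0, 0, 0], [0, 0, 0], [0, 0, 0], [0, 0, 0], [0, 0, 0], [0, 0, 0], [0, 0, 0], [0, 0, 0], [0, 0, 0], [0, 0, 0], [0, 0, 0]], grip_force=40)

```text
time: 4.45
eef_pos: [0.478, -0.2892, 0.0177]
tcp_rot: [0.999, -0.038, 0.0, 0.0]
contact_force: [0.7, 0.1, 3.7]
opening: 0.168
```

Call:
step_arm(gripper=[1, 1, 1, 1, 1, 1, 1, 1, 1], linear=[[0, 0, -0.01], [0, 0, -0.03], [0, 0, -0.06], [0, 0, -0.09], [0, 0, -0.12], [0, 0, -0.15], [0, 0, -0.18], [0, 0, -0.18], [0, 0, -0.18]], delta_rot=[[0, 0, 0], [0, 0, 0], [0, 0, 0], [0, 0, 0], [0, 0, 0], [0, 0, 0], [0, 0, 0], [0, 0, 0], [0, 0, 0]])

```text
time: 5.58
eef_pos: [0.4772, -0.2886, 0.1968]
tcp_rot: [0.999, -0.038, -0.0, -0.0]
contact_force: [-0.5, 0.2, -0.4]
opening: 0.167
```

```bash
python3 - <<'E'
from h import *
c=snap('wrist','w3')
cv2.imwrite('pics/c4.png',cv2.resize(c['frame'][170:350,150:410,::-1],None,fx=3,fy=3,interpolation=cv2.INTER_CUBIC))
go([.508,.243,.197],0)
E
```

```text
pos [ 0.4769 -0.2883  0.196 ] t 5.625 open 0.167 F [ 0.21 -0.15  0.1 ]
lin [-9.100e-03 -5.321e-01 -2.000e-04] rot [-0.09  0.11 -4.33]
```

View pics/c4.png

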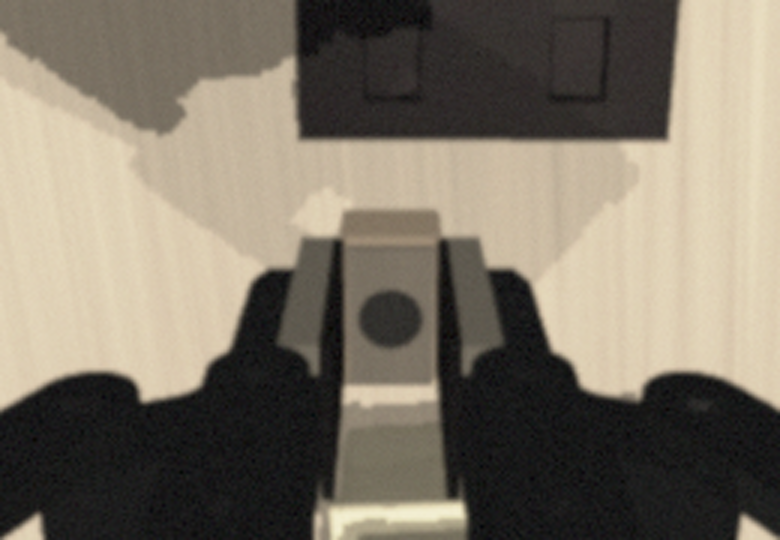

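The module is held straight in the pads, with its window at about (280,276) in the full image. Next I carry it over the guard.

Call:
step_arm(gripper=[1, 1, 1, 1, 1, 1, 1, 1, 1, 1, 1, 1, 1, 1, 1, 1], linear=[[0, -0.02, 0], [-0.001, -0.06, 0], [-0.002, -0.105, 0], [-0.003, -0.15, 0], [-0.004, -0.195, 0], [-0.005, -0.24, 0], [-0.005, -0.285, 0], [-0.006, -0.33, 0], [-0.007, -0.375, 0], [-0.008, -0.42, 0], [-0.009, -0.465, 0], [-0.009, -0.5, 0], [-0.009, -0.52, 0], [-0.009, -0.532, 0], [-0.009, -0.532, 0], [-0.009, -0.532, 0]], delta_rot=[[0, 0, 0], [0, 0, 0], [0, 0, -1], [0, 0, -2], [0, 0, -3], [0, 0, -4], [0, 0, -4.3], [0, 0, -4.3], [0, 0, -4.3], [0, 0, -4.3], [0, 0, -4.3], [0, 0, -4.3], [0, 0, -4.3], [0, 0, -4.3], [0, 0, -4.3], [0, 0, -4.3]])

```text
time: 7.62
eef_pos: [0.5089, 0.2413, 0.1972]
tcp_rot: [1.0, -0.001, -0.0, 0.0]
contact_force: [-0.2, -0.3, -1.1]
opening: 0.173
```

```bash
python3 - <<'E'
from h import *
c=snap('wrist','w4')
cv2.imwrite('pics/w4b.png',cv2.resize(c['frame'][...,::-1],None,fx=1.4,fy=1.4,interpolation=cv2.INTER_CUBIC))
go([.508,.243,.197],0)
E
```

```text
pos [0.509  0.2412 0.1973] t 7.675 open 0.17 F [ 0.47 -0.54 -1.53]
lin [-0.001  -0.0017  0.0003] rot [ 0.02  0.01 -0.1 ]
```

View pics/w4b.png

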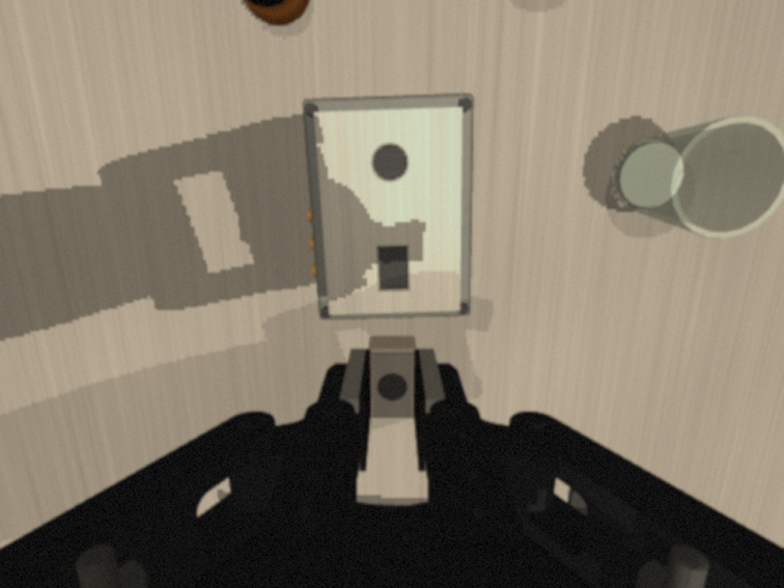

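In the full-scale view (divided by 1.4) the nest centre is at (393,268), the round recess at (390,162) and the module window at (392,387).

```bash
python3 - <<'E'
from h import *
c=load('w4');g=lambda u,v,z:ray(c,(u+.5)/1.4-.5,(v+.5)/1.4-.5,z)
n=g(393.2,268,.045);k=g(390,162,.045);w=g(392,387,.1973+.0063)
print('nest',n,'round',k,'win',w,'yaw y-axis from +y',np.degrees(np.arctan2(-(k-n)[0],(k-n)[1])))
for a,b,z in [((305,98),(472,95),.03),((320,318),(468,313),.03)]:
  A=g(*a,z);B=g(*b,z);print(np.degrees(np.arctan2((B-A)[1],(B-A)[0])),A,B)
cr=cv2.resize(c['frame'][60:235,205:350,::-1],None,fx=4.5,fy=3.4,interpolation=cv2.INTER_CUBIC)
cv2.imwrite('pics/c5.png',cv2.resize(c['frame'][60:235,210:345,::-1],None,fx=3.4,fy=3.4,interpolation=cv2.INTER_CUBIC))
E
```

```text
nest [0.51074994 0.24530315 0.045     ] round [0.50871975 0.31309719 0.045     ] win [0.50980426 0.24109233 0.2036    ] yaw y-axis from +y 1.7152910311441638
0.9354439478212381 [0.45495787 0.35204342 0.03      ] [0.56052409 0.35376711 0.03      ]
2.010304155646576 [0.4579544  0.20492607 0.03      ] [0.56467825 0.20867216 0.03      ]
```

View pics/c5.png

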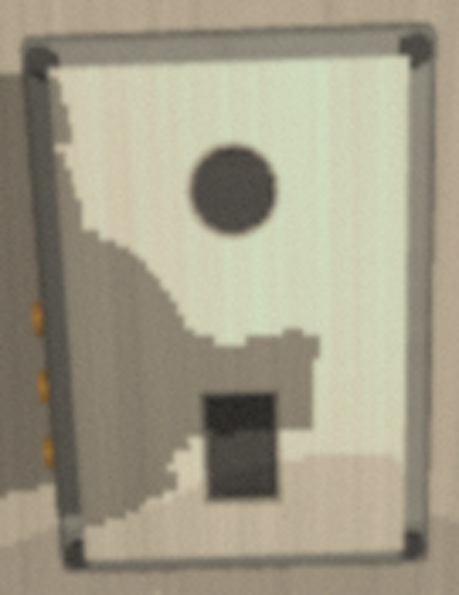

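Call:
step_arm(gripper=[1, 1, 1, 1, 1, 1, 1, 1, 1, 1], linear=[[0.001, -0.004, 0.01], [0.001, -0.004, 0.03], [0.001, -0.004, 0.05], [0.001, -0.004, 0.07], [0.001, -0.004, 0.09], [0.001, -0.004, 0.105], [0.001, -0.004, 0.115], [0.001, -0.004, 0.12], [0.001, -0.004, 0.12], [0.001, -0.004, 0.12]], delta_rot=[[0, 0, -1.6], [0, 0, -1.6], [0, 0, -1.6], [0, 0, -1.6], [0, 0, -1.6], [0, 0, -1.6], [0, 0, -1.6], [0, 0, -1.6], [0, 0, -1.6], [0, 0, -1.6]])

```text
time: 8.93
eef_pos: [0.5105, 0.2463, 0.0781]
tcp_rot: [1.0, 0.014, 0.001, -0.0]
contact_force: [-0.0, -0.3, 0.2]
opening: 0.166
```

```bash
python3 - <<'E'
from h import *
c=snap('wrist','w5')
cv2.imwrite('pics/c6.png',cv2.resize(c['frame'][100:330,150:410,::-1],None,fx=2.6,fy=2.6,interpolation=cv2.INTER_CUBIC))
go([.5105,.245,.063],1.6)
E
```

```text
pos [0.5105 0.2463 0.0781] t 8.975 open 0.166 F [ 0.27 -0.21 -0.1 ]
lin [-0.      0.0013  0.0151] rot [-0.02 -0.09 -0.03]
```

View pics/c6.png

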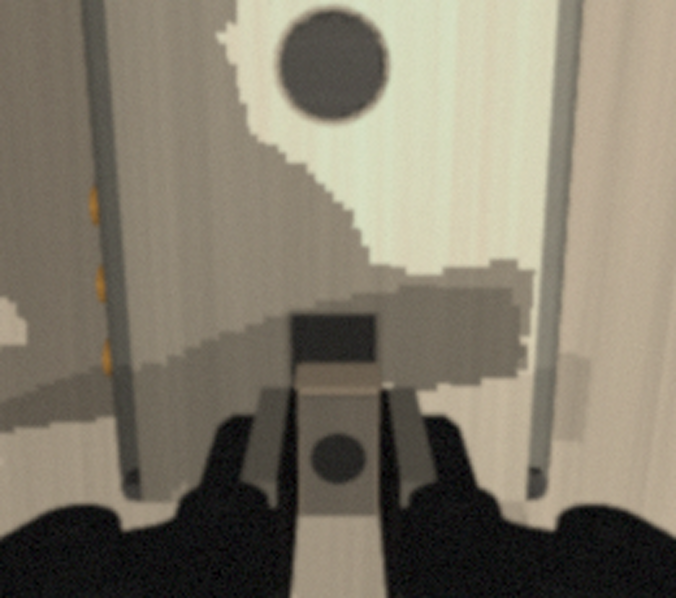

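In the crop, the nest's far edge is at row 314 (columns 291 to 377), the round recess at (333,65) and the module window at (338,458).

```bash
python3 - <<'E'
from h import *
c=load('w5');g=lambda u,v,z:ray(c,(u+.5)/2.6-.5+150,(v+.5)/2.6-.5+100,z)
L=g(291,314,.045);Rr=g(377,314,.045);k=g(333,65,.045);w=g(338,458,.0781+.0063)
mid=(L+Rr)/2;d=k-mid;d/=np.linalg.norm(d)
print(L,Rr,'k',k,'nest by edge',mid-.015*d,'by round',k-.068*d,'win',w,'yaw',np.degrees(np.arctan2(-d[0],d[1])))
for z,e in ((.0781+.0063,378),):
  a=g(298,395,z);b=g(300,513,z);a2=g(380,392,z);b2=g(377,513,z);print('mod yaw',[np.degrees(np.arctan2(-(p-q)[0],(p-q)[1])) for p,q in((a,b),(a2,b2))], (a+b+a2+b2)/4, a,b,a2,b2)
E
```

```text
[0.50070043 0.26020429 0.045     ] [0.51951983 0.26072779 0.045     ] k [0.50847125 0.31319623 0.045     ] nest by edge [0.51057611 0.24547328 0.045     ] by round [0.5105837  0.24522905 0.045     ] win [0.51130271 0.24627121 0.0844    ] yaw 1.7802067806147763
mod yaw [np.float64(1.7836268154087125), np.float64(1.106295562469592)] [0.51141491 0.24695647 0.0844    ] [0.50397926 0.2582261  0.0844    ] [0.50470199 0.23501699 0.0844    ] [0.51825953 0.25918512 0.0844    ] [0.51871888 0.23539764 0.0844    ]
```

Call:
step_arm(gripper=[1, 1, 1, 1, 1, 1, 1, 1, 1, 1], linear=[[-0.001, 0.001, 0.005], [-0.001, 0.001, 0.01], [-0.001, 0.001, 0.014], [-0.001, 0.001, 0.014], [-0.001, 0.001, 0.014], [-0.001, 0.001, 0.014], [-0.001, 0.001, 0.014], [-0.001, 0.001, 0.014], [-0.001, 0.001, 0.014], [-0.001, 0.001, 0.014]], delta_rot=[[0, 0, 0], [0, 0, 0], [0, 0, 0], [0, 0, 0], [0, 0, 0], [0, 0, 0], [0, 0, 0], [0, 0, 0], [0, 0, 0], [0, 0, 0]])

```text
time: 10.22
eef_pos: [0.5089, 0.2451, 0.0634]
tcp_rot: [1.0, 0.014, 0.0, -0.0]
contact_force: [-0.3, 0.9, 0.3]
opening: 0.167
```

```bash
python3 - <<'E'
from h import *
c=snap('wrist','w6')
cv2.imwrite('pics/c7.png',cv2.resize(c['frame'][100:330,150:410,::-1],None,fx=2.6,fy=2.6,interpolation=cv2.INTER_CUBIC))
go([.5105,.245,.064],1.7)
E
```

```text
pos [0.5089 0.2451 0.0634] t 10.275 open 0.17 F [ 1.19 -0.09 -0.36]
lin [ 0.0016  0.0002 -0.0006] rot [-0.   -0.   -0.13]
```

View pics/c7.png

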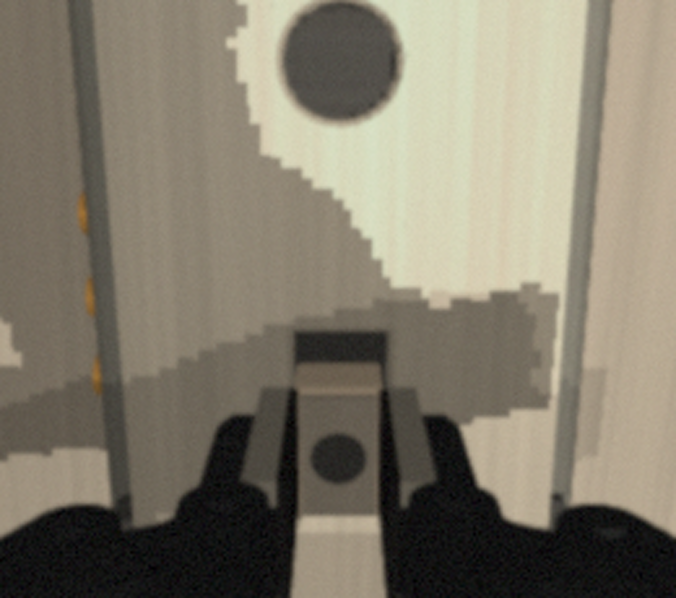

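```bash
python3 - <<'E'
from h import *
c=load('w6');g=lambda u,v,z:ray(c,(u+.5)/2.6-.5+150,(v+.5)/2.6-.5+100,z)
mid=(g(295,332,.045)+g(387,332,.045))/2;k=g(341,62,.045);d=k-mid;d/=np.linalg.norm(d)
print('nest',mid-.015*d,k-.068*d,'win',g(338,458,.0634+.0063),'underside far edge',g(338,364,.0557),'speed',abs(ctrl.get_state()['dq']).max())
E
```

```text
nest [0.51040252 0.24527939 0.045     ] [0.51041269 0.2449349  0.045     ] win [0.509768   0.24510502 0.0697    ] underside far edge [0.50942392 0.25754646 0.0557    ] speed 0.0015339043354824125
```

```bash
python3 -c "
from plant import ctrl
print(ctrl.sign_off())"
```

```text
the job is handed in; nothing more can be done
None
```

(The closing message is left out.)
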